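# Refit the lens of a needlework magnifier

### The arm

A 6-joint arm with a two-finger parallel gripper is mounted at the origin on the work surface. World frame = base frame: x ahead of the robot, y to its left, z up, the work surface at z = 0. Lengths are in m, angles in rad, forces in N, time in s.
With the tool pointing down it reaches from about 0.35 to 0.85 m from the base axis. Payload 8.1 kg.
Tool frame: the origin (TCP) lies on the mounting face of the last link; the fingertips stand 186 mm ahead of it and the grasp point (between the pads) lies 167 mm ahead of it; z points along the fingers, y is the line along which they close (so a half turn about z gives the same grasp; the last joint's range is limited). The gripper opens to 93 mm and grips with 3 to 60 N. Pads are 15 mm wide; open, the fingers measure 128 mm over their backs; the gripper's body (75 mm by 188 mm) begins 65 mm behind the grasp point.
Start: joints at [-1.252, 0.13, 1.488, -0, 1.523, -0.085], TCP at [0.236, -0.552, 0.405] pointing down, gripper open.
Joint ranges: [-2.96, 2.96], [-0.89, 2.26], [0.02, 2.5], [-1.34, 4.48], [0, 2.73], [-2.66, 2.66]. Speed limits (rad/s): [2.39, 2.39, 2.79, 3.14, 3.14, 3.14].

### API

Orientations are given as a rotation vector (axis times angle).
In Python, from plant import * gives the robot as it stands. The module is installed in compiled form; this text tells all that it offers.
- The arm moves only by the tool arm_command, never from a script. Its argument "increments" is a list of rows, each a list of 6 numbers: the shift along the tool's x, y, z in units of 0.2 m (1.0 is 0.2 m), then the turn, a rotation vector about the tool's x, y, z in units of pi rad (1.0 is pi rad). A call has exactly 5 rows; each row is the pose to reach, as a shift and turn from the pose commanded when the call began, along the tool's axes at that moment, turning the shorter way round; what a row does not reach only later rows make up. A row lasts 1/8 s, in which the tool goes at most 62.5 mm and 10.7 degrees, less where a joint would pass 70% of its speed; a pose out of reach is approached as far as the arm can. A call with a number of a shift or a turn outside -1 to 1 is refused whole. A call with a gripper value outside its range is refused whole. "fingers" is the closure, from -1 (fully open) to 1 (shut), set as the call begins (left out, the last holds). The fingers move at their own pace and stop on an object; "force" is the grip in N (left out, the last holds). Time passes only in rows, so rows that repeat a pose let the fingers close, or fill a call up. It gives the time, the measured TCP pose, the force, the opening and the grip force at its end, in the units of the state.
- read_state(): the state, without advancing time (a new reading comes with each control period).
- read_camera(name): name is "scene" or "top" or "wrist"; returns a dict with "image" (420x560x3 uint8, red, green, blue), "fx", "fy", "cx", "cy" (pixels), "k1" (the pictures are not rectified: a ray, as slopes to the right and down, at radius r is drawn at 1 + k1 r^2 times it, then the intrinsics apply), "T" (4x4, takes a point from camera to world coordinates). Camera axes: x right, y down, z forward; pixel columns grow to the right and rows downward; lengths in m; the calibration is good to about 2 mm. A picture is of the moment at which its call begins. There is no depth.
- close_job(): hands the job in; it is judged then, once.
The state is a dict: "t": time; "q": joint angles; "dq": joint speeds; "joint_torque": joint torques, N m; "tool_pos": TCP position; "orientation": TCP orientation; "force": force on the tool from outside, world axes, zero at the start; "wrist_torque": the same for the moment, N m; "opening": finger opening in m; "gripper_force": force on a finger pad.
Only numpy, scipy, OpenCV 4.12 (cv2) and the standard library are available. Lean on these libraries where they do the work, as an engineer would, in place of code of your own. Each camera call takes 0.05 s, during which the arm holds its last target. There are 200 camera calls.

### The job

Put the loose lens flat into the empty cell of the little stand magnifier, then set the retaining ring over it and screw the ring clockwise until it is snug: the lens must be clamped so that it cannot rattle, but do not overtighten, the glass cracks. Leave the other things on the table alone.

Things in the scene. Friction and masses are not known exactly. Their poses are not given: they have to be found in the camera images.
- cell: Magnifier stand, fixed, upright: dark wooden foot (90 mm across, 12 mm high), short aluminium column 37 mm thick and on top the lens cell, a tube open at the top. Origin: centre of the foot's underside; z up; the rim is 50 mm above it. The cell's x axis points through one of the three gaps in the outside thread.
- cell_rim (a point): Centre of the cell's mouth at rim height; axes as the cell's. Bore 38 mm, outside of the tube 44 mm across. In the bore the lens lies on an annular seat set to an unknown height, 5.5 to 8 mm below the rim (does not move under load): a seated lens stands 2 to 4.5 mm proud.
- cell_gap (a point): The gap of the outside thread on the cell's x axis, 23.5 mm from the axis, at rim height. Gaps are 36 degrees wide, at 0, 120 and 240 degrees about z. Clockwise (from above) from each gap runs a sloping rib, 3 mm thick, out to 51 mm across, 84 degrees long: its top starts at the rim and falls 6 mm to a stop at its end.
- rest: Turned wooden rest, fixed: foot 60 mm across, 6 mm high, then a post about 25 mm across, 25 mm high in all. At the start the lens lies centred on it. Origin: centre of the underside.
- lens: Glass lens, a disc 36 mm across, 10 mm thick at the edge, flat underside, on top a dome 3 mm high (up at the start; it stays up). About 30 g. Origin: centre of the flat underside; z up through the dome.
- ring: Aluminium retaining ring on the table, right way up (flange up, skirt down): 16.5 mm high, 59 mm across, about 70 g. Origin: centre of its underside; z up. Two flat ears, 26 mm long and as high as the ring, stand at its +y and -y sides: faces parallel, 62 mm apart, gripped along the ring's y. Skirt inside 54 mm across. The flange, 5 mm thick, has a 25 mm hole.
- ring_lug (a point): The lug on the ring's x axis, 25.6 mm from its axis, at the skirt's bottom edge. Lugs at 0, 120 and 240 degrees about z, 6 mm long, 3 mm thick, reaching in to 47 mm across; a round stud on the flange stands above each. Turned clockwise from a gap they run under the ribs and draw the ring down 4.1 mm per rad.
- ring_seat (a point): Centre of the flange's underside, which presses on the lens, 11.5 mm above the ring's origin. Lugs in the gaps, ring on the lens: the ring's origin is 7 to 9.5 mm below the rim. It gets tight 0.4 to 1.3 rad clockwise from mid gap, depending on the seat, and stays as left. Snug: it presses on the lens with about 5 to 20 N, and turning it then takes 0.1 to 0.3 N m more than before.
- spool: Wooden spool of thread, 34 mm across, 50 mm high, standing. A bystander. Origin: centre of the underside.
- candle: Unlit yellow candle on a dark wooden dish, 110 mm across, 86 mm high. A bystander. Origin: centre of the underside.
- mushroom: Turned wooden darning mushroom standing on its head, 60 mm across, 90 mm high. A bystander. Origin: centre of the underside.
There are look-alikes about, which are no part of the job. Of the things like the lens, leave any that is blue, pink or turquoise; of the rest the smaller one is meant.

How it is judged:
By the outcome, as a careful person would: the job done as asked, in the order asked, and still so for the second after the job is handed in, with the robot touching nothing.
It also fails if it takes over 72 s, if anything falls off the work surface, if the arm or the gripper's body presses on something with over 40 N, if the wrist force passes 120 N, or if a joint passes its speed limit or range.

## Working session

There is one attempt and no reset: what is moved stays moved. The work goes in short steps, Python scripts to look and compute and a tool call to move; the robot and the scene stay as the last step left them, time stands still between calls to the robot, and variables do not carry over. Pictures are saved under pics/ and viewed, at most 10 in all, crops included, and the job is handed in when it is done.

Besides the shell and the picture viewer there is one more tool, called in YAML: its name, and indented under it one key for each argument. arm_command: Moves the arm, as the interface text tells. Shifts and turns lie within -1 to 1; 1 stands for 0.2 m of shift or pi rad of turn. Its arguments: {"type":"object","properties":{"increments":{"type":"array","items":{"type":"array","items":{"type":"number","minimum":-1,"maximum":1}}},"fingers":{"type":"number"},"force":{"type":"number"}},"required":["increments"]}

```bash
mkdir -p pics; cat > h.py <<'E'
from plant import *
import numpy as np, cv2
from scipy.spatial.transform import Rotation as R
def snap(name,fn=None):
    c=read_camera(name)
    if fn: cv2.imwrite('pics/'+fn,c['image'][:,:,::-1])
    return c
def ray(c,u,v):
    xd=np.array([(u-c['cx'])/c['fx'],(v-c['cy'])/c['fy']]); x=xd.copy()
    for _ in range(30): x=xd/(1+c['k1']*(x@x))
    T=c['T']; return T[:3,3],T[:3,:3]@np.array([x[0],x[1],1.])
def onz(c,u,v,z):
    o,d=ray(c,u,v); return o+d*(z-o[2])/d[2]
def tri(obs):
    A=np.zeros((3,3));b=np.zeros(3);L=[]
    for c,u,v in obs:
        o,d=ray(c,u,v); d=d/np.linalg.norm(d); P=np.eye(3)-np.outer(d,d); A+=P;b+=P@o; L.append((P,o))
    p=np.linalg.solve(A,b); return p,[np.linalg.norm(P@(p-o)) for P,o in L]
def proj(c,p):
    q=np.linalg.inv(c['T'])@np.append(p,1); x=q[:2]/q[2]; x=x*(1+c['k1']*(x@x)); return c['fx']*x[0]+c['cx'],c['fy']*x[1]+c['cy']
E
python3 - <<'E'
from h import *
a=snap('scene','scene0.png');b=snap('top','top0.png');w=snap('wrist')
for c in (a,b,w): print(c['fx'],c['cx'],c['cy'],c['k1'],c['T'].round(3).tolist())
s=read_state();print({k:np.round(v,3) for k,v in s.items()})
E
```

```text
443.98271140780804 282.39844560529093 212.71657415698755 -0.04131078414282281 [[0.702, 0.553, -0.449, 1.016], [0.712, -0.534, 0.455, -0.477], [0.012, -0.64, -0.769, 0.795], [0.0, 0.0, 0.0, 1.0]]
433.09576464250404 283.93264153860423 213.5484875182863 0.014023155414562956 [[-0.008, -0.998, 0.056, 0.531], [-1.0, 0.008, 0.002, -0.014], [-0.002, -0.056, -0.998, 0.92], [0.0, 0.0, 0.0, 1.0]]
308.25928550290155 278.23023539919393 214.84117199454025 -0.058900411147560415 [[0.393, -0.885, -0.251, 0.306], [-0.919, -0.379, -0.105, -0.523], [-0.003, 0.272, -0.962, 0.384], [0.0, 0.0, 0.0, 1.0]]
{'t': np.float64(0.15), 'q': array([-1.252,  0.131,  1.489, -0.   ,  1.523, -0.085]), 'dq': array([-0.   , -0.003, -0.004, -0.001, -0.   ,  0.001]), 'joint_torque': array([ 3.0000e-03, -5.6047e+01, -4.9234e+01,  7.7000e-02,  3.1000e-02,
       -0.0000e+00]), 'tool_pos': array([ 0.236, -0.552,  0.404]), 'orientation': array([-3.076, -0.63 ,  0.   ]), 'force': array([-0.68 ,  0.112,  0.814]), 'wrist_torque': array([ 0.007, -0.018, -0.004]), 'gripper_force': np.float64(0.0), 'opening': np.float64(0.093)}
```

View pics/top0.png

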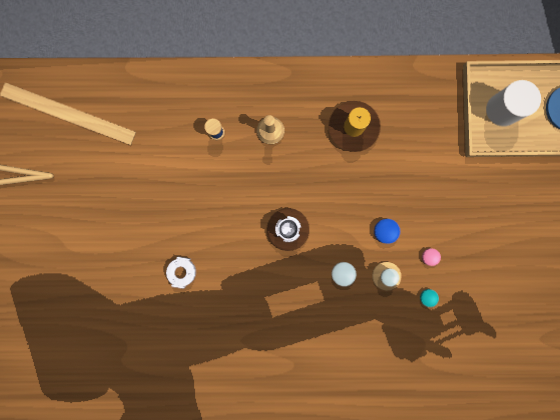

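View pics/scene0.png

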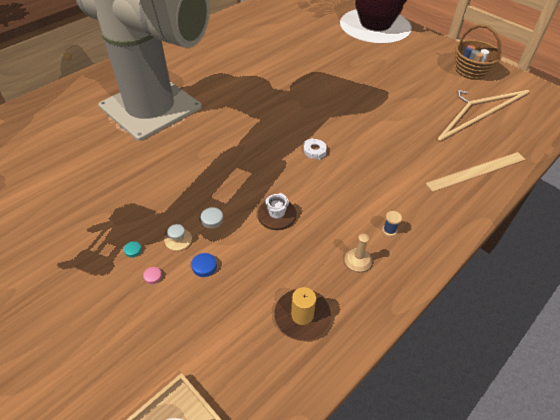

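The top view shows the small clear lens on its rest at (389,278), with the larger clear look-alike at (344,274). The stand is at (288,229) and the ring at (181,272). In the scene view they are at (176,232), (277,201) and (316,148).

```bash
python3 - <<'E'
from h import *
a=snap('scene');b=snap('top')
for n,u,v,x,y in [('lens',389,278,176,231),('cell',288,229,277,200),('ring',181,272,316,147)]:
    p,r=tri([(b,u,v),(a,x,y)]); print(n,p.round(4),np.round(r,4), onz(b,u,v,{'lens':.036,'cell':.05,'ring':.0165}[n]).round(4), np.hypot(*p[:2]))
def big(c,u,v,h,f): 
    im=c['image'][v-h:v+h,u-h:u+h,::-1]; return cv2.resize(im,(400,400),interpolation=cv2.INTER_CUBIC)
cv2.imwrite('pics/crop1.png',np.hstack([big(b,288,229,28,0),big(b,181,272,28,0)]))
s=read_state(); M=R.from_rotvec(s['orientation']).as_matrix(); print(M.round(3), s['tool_pos'])
E
```

```text
lens [ 0.4463 -0.2257  0.0298] [0.0008 0.0008] [ 0.4475 -0.2235  0.036 ] 0.5001350710368864
cell [ 0.5476 -0.0201  0.052 ] [0.0004 0.0004] [ 0.5479 -0.0198  0.05  ] 0.5479987241933235
ring [0.4618 0.2035 0.0151] [0.0008 0.0008] [0.4613 0.2025 0.0165] 0.5046193180230293
[[ 0.92   0.393 -0.   ]
 [ 0.393 -0.92   0.001]
 [ 0.    -0.001 -1.   ]] [ 0.23572664 -0.55164408  0.40425378]
```

View pics/crop1.png

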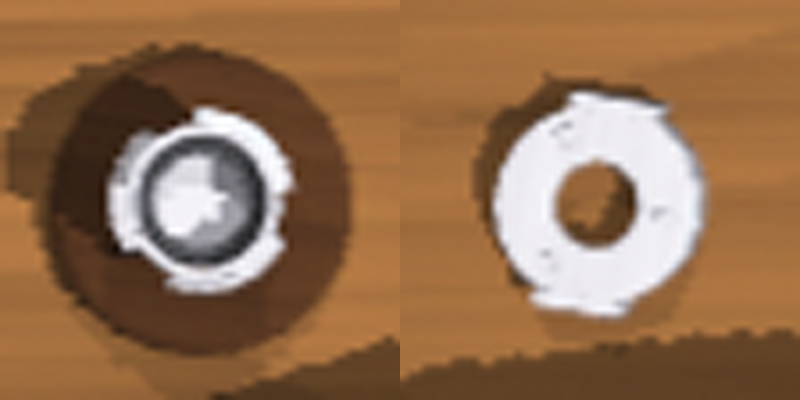

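The crops show the cell's thread gaps near (285,205), (150,270) and (165,125), and the ring's ears at the top and bottom with three studs. The triangulated heights fit the text, so I'll go above the lens.

arm_command:
  increments:
    - [0.24,-0.16,0.03,0,0,0]
    - [0.48,-0.33,0.05,0,0,0]
    - [0.72,-0.5,0.08,0,0,0]
    - [0.95,-0.65,0.1,0,0,0]
    - [0.95,-0.65,0.1,0,0,0]
  fingers: -0.3

```text
t: 0.88
tool_pos: [0.361, -0.3547, 0.3844]
orientation: [-3.075, -0.637, -0.001]
force: [-0.0, 0.1, 0.4]
opening: 0.0605
gripper_force: 0.0
```

arm_command:
  increments:
    - [0.22,-0.15,0.1,0,0,-0.04]
    - [0.44,-0.3,0.25,0,0,-0.08]
    - [0.665,-0.445,0.42,0,0,-0.122]
    - [0.665,-0.445,0.42,0,0,-0.122]
    - [0.665,-0.445,0.42,0,0,-0.122]

```text
t: 1.5
tool_pos: [0.4467, -0.2242, 0.301]
orientation: [2.901, 1.204, -0.001]
force: [-0.3, 0.2, 0.2]
opening: 0.0607
gripper_force: 0.0
```

```bash
python3 - <<'E'
from h import *
w=snap('wrist','w1.png')
s=read_state();print(s['t'],s['tool_pos'],s['orientation'],s['opening'],s['force']); M=R.from_rotvec(s['orientation']).as_matrix();print(M.round(3))
print(proj(w,[.4465,-.2245,.035]))
E
```

```text
1.55 [ 0.44668561 -0.22473403  0.30160545] [2.90109960e+00 1.20179913e+00 4.76042262e-04] 0.06059886261892669 [-0.24069223 -0.03988636  0.65991851]
[[ 0.707  0.707  0.001]
 [ 0.707 -0.707 -0.001]
 [-0.     0.001 -1.   ]]
(np.float64(276.9849945023655), np.float64(221.36164234404205))
```

View pics/w1.png

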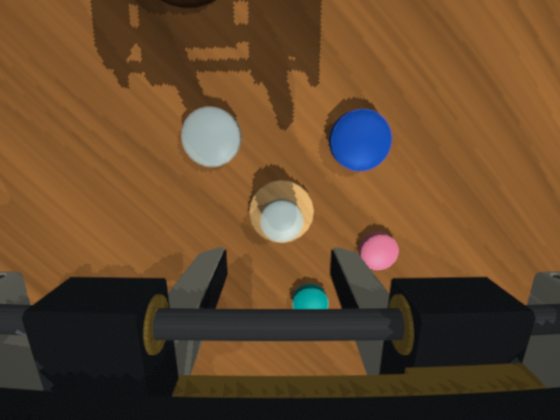

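The wrist view shows the lens on its rest at (282,222), with the decoys at (211,137), (360,140), (379,252) and (311,300). Next I'll measure it with a mask, after a second view from a shifted, lower pose.

```bash
cat >> h.py <<'E'
def lensblob(c,u0,v0,h=40):
    hsv=cv2.cvtColor(c['image'],cv2.COLOR_RGB2HSV)
    m=((hsv[...,1]<70)&(hsv[...,2]>110)).astype(np.uint8)
    k=np.zeros_like(m);k[v0-h:v0+h,u0-h:u0+h]=1;m&=k
    n,l,st,ce=cv2.connectedComponentsWithStats(m)
    i=1+np.argmin(np.hypot(*(ce[1:]-[u0,v0]).T)+1e3*(st[1:,4]<100))
    x,y,w,hh,ar=st[i]
    return dict(cx=x+w/2-.5,top=y-.5,bot=y+hh-.5,l=x-.5,r=x+w-.5,area=ar)
def lensmeas(c,zt,u0,v0):
    B=lensblob(c,u0,v0); far=onz(c,B['cx'],B['bot'],zt); near=onz(c,B['cx'],B['top'],zt-.01)
    vm=(B['top']+B['bot'])/2
    print(B,'fb',np.linalg.norm((far-near)[:2]),'lr',np.linalg.norm(onz(c,B['r'],vm,zt-.005)-onz(c,B['l'],vm,zt-.005)),'ctr',((far+near)/2).round(4))
    return far,near
E
python3 - <<'E'
from h import *
w=snap('wrist'); lensmeas(w,.035,282,222); np.save('w1.npy',w,allow_pickle=True)
E
```

```text
{'cx': np.float64(280.5), 'top': np.float64(199.5), 'bot': np.float64(240.5), 'l': np.float64(259.5), 'r': np.float64(301.5), 'area': np.int32(1395)} fb 0.033538431714680614 lr 0.03585633190217082 ctr [ 0.4485 -0.2276  0.03  ]
```

arm_command:
  increments:
    - [-0.1,0,0.1,0,0,0]
    - [-0.2,0,0.2,0,0,0]
    - [-0.2,0,0.25,0,0,0]
    - [-0.2,0,0.25,0,0,0]
    - [-0.2,0,0.25,0,0,0]

```text
t: 2.22
tool_pos: [0.4191, -0.2521, 0.2518]
orientation: [2.9, 1.204, 0.001]
force: [0.6, 0.1, 0.8]
opening: 0.0605
gripper_force: 0.0
```

```bash
python3 - <<'E'
from h import *
w=snap('wrist','w2.png'); w1=np.load('w1.npy',allow_pickle=True).item()
p=proj(w,[.4465,-.2245,.035]);print(p)
lensmeas(w,.035,int(p[0]),int(p[1]))
B1=lensblob(w1,282,222);B2=lensblob(w,int(p[0]),int(p[1]))
print(tri([(w1,B1['cx'],B1['bot']),(w,B2['cx'],B2['bot'])]), tri([(w1,B1['cx'],B1['top']),(w,B2['cx'],B2['top'])]))
s=read_state();print(s['tool_pos'],s['orientation'])
E
```

```text
(np.float64(275.9859703496657), np.float64(185.93939577395284))
{'cx': np.float64(281.5), 'top': np.float64(156.5), 'bot': np.float64(212.5), 'l': np.float64(253.5), 'r': np.float64(309.5), 'area': np.int32(2422)} fb 0.03584627203988145 lr 0.03718271497949186 ctr [ 0.4491 -0.227   0.03  ]
(array([ 0.43595888, -0.2402521 ,  0.03224405]), [np.float64(3.1488890214089013e-06), np.float64(3.148889021388417e-06)]) (array([ 0.46258065, -0.21335472,  0.03926841]), [np.float64(4.876920343978097e-05), np.float64(4.8769203439811696e-05)])
[ 0.41914874 -0.25195776  0.25185692] [2.89999769e+00 1.20424208e+00 1.57209797e-03]
```

The lens is at about (0.449, -0.227) and its edge top is at about 0.035, agreeing with the text. I'll take it by the top 3 mm of its edge.

arm_command:
  increments:
    - [0.1,0.01,0,0,0,0]
    - [0.195,0.018,0,0,0,0]
    - [0.195,0.018,0.08,0,0,0]
    - [0.195,0.018,0.169,0,0,0]
    - [0.195,0.018,0.169,0,0,0]

```text
t: 2.9
tool_pos: [0.4471, -0.2261, 0.214]
orientation: [-2.898, -1.203, 0.005]
force: [-1.1, 0.3, -0.3]
opening: 0.0604
gripper_force: 0.0
```

arm_command:
  increments:
    - [0,0,0,0,0,0]
    - [0,0,0,0,0,0]
    - [0,0,0,0,0,0]
    - [0,0,0,0,0,0]
    - [0,0,0,0,0,0]
  fingers: 1
  force: 8

```text
t: 3.52
tool_pos: [0.4488, -0.2269, 0.2175]
orientation: [2.901, 1.204, 0.001]
force: [-0.9, -1.0, 3.6]
opening: 0.0354
gripper_force: 8.0
```

```bash
python3 - <<'E'
from h import *
w=snap('wrist','w3.png')
s=read_state();print(s['t'],s['tool_pos'],s['opening'],s['force'],s['gripper_force'])
E
```

```text
3.575 [ 0.44880101 -0.22694469  0.21747652] 0.03516089089541242 [-1.3322312  -0.73412876  3.09437159] 8.000751435756683
```

View pics/w3.png

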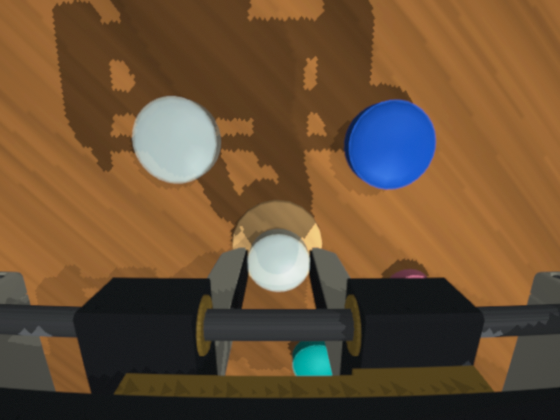

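The lens is held between the fingertips, seen at (279,262) with both pads at its edge. I'll lift it and look at the cell with the cell just ahead of the tool.

arm_command:
  increments:
    - [0,0,-0.08,0,0,0]
    - [0,0,-0.18,0,0,0]
    - [0,0,-0.28,0,0,0]
    - [0,0,-0.36,0,0,0]
    - [0,0,-0.36,0,0,0]

```text
t: 4.2
tool_pos: [0.4492, -0.227, 0.2908]
orientation: [2.899, 1.204, 0.003]
force: [0.4, -0.3, 0.6]
opening: 0.0356
gripper_force: 8.0
```

arm_command:
  increments:
    - [0.12,-0.06,0,0,0,0]
    - [0.35,-0.17,0,0,0,0]
    - [0.6,-0.29,0,0,0,0]
    - [0.78,-0.385,0,0,0,0]
    - [0.78,-0.385,0,0,0,0]

```text
t: 4.82
tool_pos: [0.5043, -0.0594, 0.288]
orientation: [-2.898, -1.21, 0.002]
force: [-0.3, -0.7, -1.0]
opening: 0.0356
gripper_force: 8.0
```

arm_command:
  increments:
    - [0,0,0,0,0,0]
    - [0,0,0,0,0,0]
    - [0,0,0,0,0,0]
    - [0,0,0,0,0,0]
    - [0,0,0,0,0,0]

```text
t: 5.45
tool_pos: [0.5041, -0.0621, 0.289]
orientation: [2.902, 1.204, 0.0]
force: [0.2, -0.6, -0.1]
opening: 0.0357
gripper_force: 8.0
```

```bash
python3 - <<'E'
from h import *
w=snap('wrist','w4.png'); np.save('w4.npy',w,allow_pickle=True)
s=read_state();print(s['t'],s['tool_pos'],s['orientation'],s['opening'],s['force'],s['gripper_force'])
E
```

```text
5.5 [ 0.50414392 -0.06205273  0.28895899] [2.90164373e+00 1.20413496e+00 4.61556853e-05] 0.035525615925115404 [ 0.30502113  0.06887614 -0.64433631] 7.999904751777649
```

View pics/w4.png

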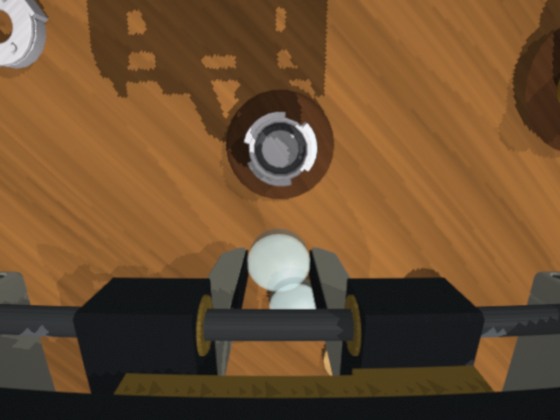

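The wrist view shows the cell at (280,148), the held lens at (279,262), and the ring at upper left (10,35). I'll rectify the cell onto its rim plane to get its centre and gap angles.

```bash
cat >> h.py <<'E'
def rect(c,ctr,z,half=.032,n=400):
    # orthophoto of the plane z around ctr: column ~ -y, row ~ -x (as the top camera)
    g=np.linspace(half,-half,n); mu=np.zeros((n,n),np.float32); mv=mu.copy()
    for i,dx in enumerate(g):
        for j,dy in enumerate(g):
            mu[i,j],mv[i,j]=proj(c,[ctr[0]+dx,ctr[1]+dy,z])
    return cv2.remap(c['image'],mu,mv,cv2.INTER_CUBIC)
def fitc(P):
    A=np.c_[2*P,np.ones(len(P))]; x=np.linalg.lstsq(A,(P**2).sum(1),rcond=None)[0]; return x[:2],np.sqrt(x[2]+x[:2]@x[:2])
E
python3 - <<'E'
from h import *
w=np.load('w4.npy',allow_pickle=True).item()
p=onz(w,280,148,.05);print(p)
o=rect(w,p,.05); 
pol=cv2.warpPolar(cv2.cvtColor(o,cv2.COLOR_RGB2GRAY),(200,360),(199.5,199.5),200,cv2.WARP_POLAR_LINEAR)
cv2.imwrite('pics/cellrect.png',np.hstack([o[:,:,::-1],cv2.cvtColor(cv2.resize(pol,(400,400)),cv2.COLOR_GRAY2BGR)]))
s=lensblob(w,279,262); print(s); lensmeas(w,.289-.186+.003,279,262)
E
```

```text
[ 0.54928308 -0.02015339  0.05      ]
{'cx': np.float64(280.5), 'top': np.float64(232.5), 'bot': np.float64(301.5), 'l': np.float64(247.5), 'r': np.float64(313.5), 'area': np.int32(3467)}
{'cx': np.float64(280.5), 'top': np.float64(232.5), 'bot': np.float64(301.5), 'l': np.float64(247.5), 'r': np.float64(313.5), 'area': np.int32(3467)} fb 0.040410555751117745 lr 0.03943508682214975 ctr [ 0.5023 -0.0675  0.101 ]
```

View pics/cellrect.png

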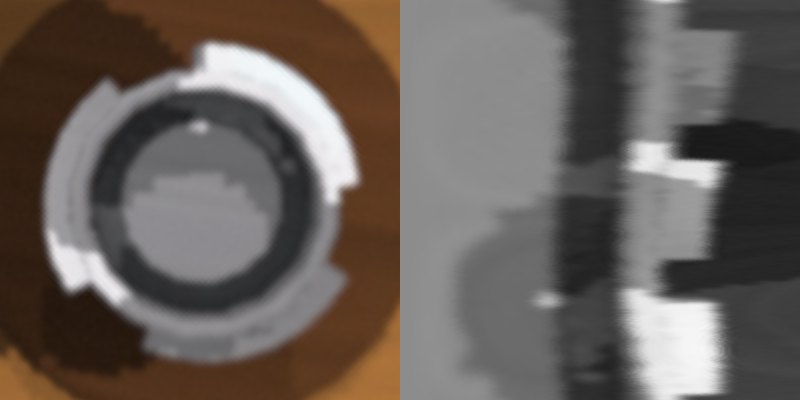

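```bash
cat > cell.py <<'E'
from h import *
w=np.load('w4.npy',allow_pickle=True).item()
c0=np.array([.54928,-.02015])
for z in (.05,):
    o=cv2.cvtColor(rect(w,c0,z),cv2.COLOR_RGB2GRAY)
    pol=cv2.warpPolar(o,(400,720),(199.5,199.5),200,cv2.WARP_POLAR_LINEAR).astype(float)
    pol=cv2.GaussianBlur(pol,(9,1),0)
    g=np.gradient(pol,axis=1)
    P=[]
    for i in range(0,720,6):
        seg=g[i,200:260]; j=np.argmax(seg)
        if seg[j]>1: r=(200+j)/2; P.append([199.5+r*np.cos(i*np.pi/360),199.5+r*np.sin(i*np.pi/360)])
    P=np.array(P); c,r=fitc(P); e=np.abs(np.hypot(*(P-c).T)-r); c,r=fitc(P[e<3]); s=.064/399
    print(z,len(P),(e<3).sum(),'ctr',c0+[(199.5-c[1])*s,(199.5-c[0])*s],'R',r*s)
    m=pol[:,284:310].mean(1); # radius 142-155 px = 22.7-24.8mm
    print(' '.join('%d'%v for v in m[::8]))
M=R.from_rotvec([2.90164373,1.20413496,0]).as_matrix(); t=np.array([.50414,-.06205,.28896])
near=onz(w,279,232.5,.096); l=onz(w,247.5,258,.099);r_=onz(w,310,258,.099)
print('width',np.linalg.norm(l-r_)); 
for q in (near,(l+r_)/2): print('tool frame',M.T@(q-t))
E
python3 cell.py; python3 - <<'E'
from h import *
w=np.load('w4.npy',allow_pickle=True).item()
hsv=cv2.cvtColor(w['image'],cv2.COLOR_RGB2HSV)
m=((hsv[...,1]<70)&(hsv[...,2]>110))
for v in range(230,296,6):
    x=np.where(m[v,235:325])[0]+235; print(v,x.min() if len(x) else 0,x.max() if len(x) else 0,end=' | ')
E
```

```text
0.05 120 91 ctr [ 0.54896286 -0.02082304] R 0.018356640067044534
74 67 67 65 64 64 68 115 131 130 129 131 129 128 131 126 121 122 128 122 107 107 107 107 108 116 113 108 64 30 30 29 27 29 28 30 145 229 228 228 223 186 169 151 145 147 144 144 142 138 138 140 135 134 131 131 123 123 103 39 40 40 39 39 38 48 61 91 185 234 234 239 239 241 241 241 241 241 243 243 242 241 242 240 240 238 236 234 231 108
width 0.03743895722311445
tool frame [0.01509111 0.00162997 0.19295991]
tool frame [-2.33533880e-05  1.48659226e-03  1.89960028e-01]
230 0 0 | 236 264 294 | 242 255 301 | 248 251 305 | 254 248 308 | 260 248 309 | 266 248 309 | 272 249 308 | 278 252 305 | 284 258 304 | 290 268 311 |
```

arm_command:
  increments:
    - [0.02,0,0.06,0,0,0]
    - [0.05,0,0.15,0,0,0]
    - [0.05,0,0.15,0,0,0]
    - [0.05,0,0.15,0,0,0]
    - [0.05,0,0.15,0,0,0]

```text
t: 6.12
tool_pos: [0.5115, -0.0548, 0.2594]
orientation: [2.901, 1.205, 0.001]
force: [-0.8, 0.6, -1.5]
opening: 0.0352
gripper_force: 8.0
```

```bash
cat > cell2.py <<'E'
from h import *
def cellfit(w,c0,z,pol0=None):
    o=cv2.cvtColor(rect(w,c0,z),cv2.COLOR_RGB2GRAY); s=.064/399
    pol=cv2.warpPolar(o,(400,720),(199.5,199.5),200,cv2.WARP_POLAR_LINEAR).astype(float)
    g=np.gradient(cv2.GaussianBlur(pol,(9,1),0),axis=1); P=[]
    for i in range(0,720,6):
        seg=g[i,200:260]; j=np.argmax(seg); r=(200+j)/2
        P.append([199.5+r*np.cos(i*np.pi/360),199.5+r*np.sin(i*np.pi/360)])
    P=np.array(P); c,r=fitc(P)
    for _ in range(5): e=np.abs(np.hypot(*(P-c).T)-r); c,r=fitc(P[e<3])
    return c0+np.array([(199.5-c[1])*s,(199.5-c[0])*s]),r*s,(e<3).sum(),pol[::8,284:310].mean(1).astype(int)
if __name__=='__main__':
    w=snap('wrist','w5.png'); w1=np.load('w4.npy',allow_pickle=True).item(); st=read_state(); np.save('w5.npy',w,allow_pickle=True)
    t=st['tool_pos'];M=R.from_rotvec(st['orientation']).as_matrix(); print(t)
    c0=np.array([.549,-.0205]); A=cellfit(w1,c0,.05);B=cellfit(w,c0,.05)
    print(A[:3],B[:3]); print(*B[3])
    print('tri',tri([(x,*proj(x,[*f[0],.05])) for x,f in ((w1,A),(w,B))]))
    print('cell in tool',M.T@(np.append(B[0],.05)-t))
    hsv=cv2.cvtColor(w['image'],cv2.COLOR_RGB2HSV); m=((hsv[...,1]<70)&(hsv[...,2]>110))
    for v in range(226,302,5):
        x=np.where(m[v,235:325])[0]+235; print(v,x.min() if len(x) else 0,x.max() if len(x) else 0,end=' | ')
    zb=t[2]-.193
    for v,z in ((232.5,zb),(292.5,zb+.01)): print('lens tool',(M.T@(onz(w,278.5,v,z)-t)).round(4))
E
python3 cell2.py
```

```text
[ 0.51145663 -0.05482753  0.25945148]
(array([ 0.54901496, -0.02069769]), np.float64(0.01825001303542596), np.int64(88)) (array([ 0.54845188, -0.02098318]), np.float64(0.018737177980066442), np.int64(87))
69 67 62 63 63 64 68 122 135 134 133 134 135 134 135 133 127 132 136 128 112 110 110 109 110 115 180 190 167 39 35 33 29 27 28 29 88 204 158 158 158 158 158 158 189 184 173 155 156 155 154 153 150 149 151 146 145 145 115 38 39 41 41 41 41 59 67 111 182 220 139 136 135 136 151 242 246 245 247 247 244 245 244 244 242 243 235 190 123 69
tri (array([ 0.54930495, -0.0201936 ,  0.05885877]), [np.float64(9.890074656614889e-05), np.float64(9.890074656611959e-05)])
cell in tool [0.0499889  0.00215788 0.20947665]
226 0 0 | 231 0 0 | 236 264 293 | 241 256 300 | 246 252 304 | 251 250 307 | 256 248 308 | 261 248 309 | 266 248 309 | 271 249 308 | 276 251 305 | 281 255 302 | 286 261 296 | 291 277 279 | 296 0 0 | 301 0 0 | lens tool [0.0152 0.0012 0.193 ]
lens tool [-0.0191  0.0012  0.183 ]
```

arm_command:
  increments:
    - [0.1,0.002,0,0,0,0]
    - [0.2,0.004,0,0,0,0]
    - [0.26,0.005,0,0,0,0]
    - [0.26,0.005,0.04,0,0,0]
    - [0.26,0.005,0.07,0,0,0]

```text
t: 6.8
tool_pos: [0.5483, -0.0186, 0.2439]
orientation: [-2.901, -1.205, 0.002]
force: [-0.3, -0.1, -1.2]
opening: 0.0357
gripper_force: 8.0
```

arm_command:
  increments:
    - [0,0,0,0,0,0]
    - [0,0,0,0,0,0]
    - [0,0,0.005,0,0,0]
    - [0,0,0.01,0,0,0]
    - [0,0,0.015,0,0,0]

```text
t: 7.42
tool_pos: [0.5487, -0.0187, 0.242]
orientation: [2.901, 1.205, 0.0]
force: [0.4, 0.6, 0.6]
opening: 0.0357
gripper_force: 8.0
```

arm_command:
  increments:
    - [0,0,0.003,0,0,0]
    - [0,0,0.006,0,0,0]
    - [0,0,0.01,0,0,0]
    - [0,0,0.01,0,0,0]
    - [0,0,0.01,0,0,0]

```text
t: 8.05
tool_pos: [0.5486, -0.0187, 0.2399]
orientation: [2.901, 1.205, -0.0]
force: [-2.2, -2.8, 2.9]
opening: 0.0352
gripper_force: 8.0
```

```bash
python3 - <<'E'
from h import *
s=snap('scene'); w=snap('wrist')
im=s['image'][160:235,230:330,::-1]
cv2.imwrite('pics/s6.png',np.vstack([cv2.resize(im,(400,300),interpolation=cv2.INTER_CUBIC),cv2.resize(w['image'][180:330,180:380,::-1],(400,300))]))
st=read_state();print(st['t'],st['tool_pos'],st['force'],st['opening'])
E
```

```text
8.15 [ 0.54866035 -0.01873461  0.23996123] [-1.25338307 -1.77415738  1.70493752] 0.03519889876232276
```

The force of about 3 N points along the tool's -x, so the lens is brushing the far side of the bore. I'll shift back a little and go on down.

arm_command:
  increments:
    - [-0.002,0,0,0,0,0]
    - [-0.004,0,0,0,0,0]
    - [-0.005,0,0,0,0,0]
    - [-0.005,0,0,0,0,0]
    - [-0.005,0,0,0,0,0]

```text
t: 8.78
tool_pos: [0.5479, -0.0193, 0.2398]
orientation: [-2.901, -1.205, 0.0]
force: [0.1, 0.2, -0.8]
opening: 0.036
gripper_force: 8.0
```

arm_command:
  increments:
    - [0,0,0.002,0,0,0]
    - [0,0,0.004,0,0,0]
    - [0,0,0.006,0,0,0]
    - [0,0,0.008,0,0,0]
    - [0,0,0.008,0,0,0]

```text
t: 9.4
tool_pos: [0.5479, -0.0194, 0.2383]
orientation: [-2.901, -1.205, 0.0]
force: [-0.1, -0.2, -0.3]
opening: 0.0352
gripper_force: 8.0
```

```bash
python3 - <<'E'
from h import *
s=snap('scene'); w=snap('wrist')
im=s['image'][160:235,230:330,::-1]
cv2.imwrite('pics/s6.png',np.hstack([cv2.resize(im,(400,300),interpolation=cv2.INTER_CUBIC),cv2.resize(w['image'][180:330,180:380,::-1],(400,300))]))
st=read_state();print(st['t'],st['tool_pos'],st['force'],st['opening'])
E
```

```text
9.5 [ 0.54792626 -0.019324    0.23831279] [ 0.61659636  0.03586217 -0.13408517] 0.035353270394607915
```

View pics/s6.png

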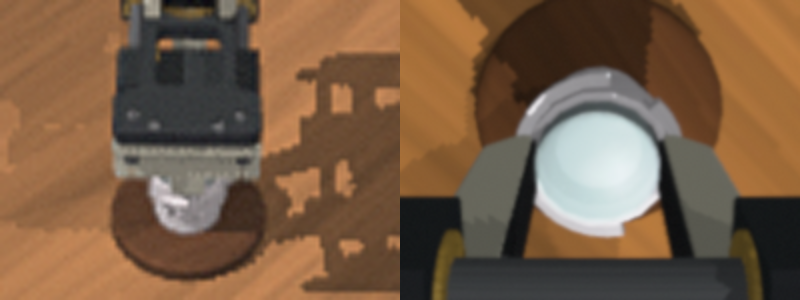

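The force is gone, and the wrist crop shows the lens centred inside the cell mouth. Now down to the seat.

arm_command:
  increments:
    - [0,0,0.002,0,0,0]
    - [0,0,0.004,0,0,0]
    - [0,0,0.006,0,0,0]
    - [0,0,0.008,0,0,0]
    - [0,0,0.008,0,0,0]

```text
t: 10.12
tool_pos: [0.548, -0.0193, 0.2368]
orientation: [2.901, 1.205, 0.0]
force: [1.0, 0.9, -0.3]
opening: 0.0353
gripper_force: 8.0
```

arm_command:
  increments:
    - [0,0,0.002,0,0,0]
    - [0,0,0.003,0,0,0]
    - [0,0,0.003,0,0,0]
    - [0,0,0.003,0,0,0]
    - [0,0,0.003,0,0,0]

```text
t: 10.75
tool_pos: [0.548, -0.0193, 0.2364]
orientation: [2.901, 1.205, 0.001]
force: [-0.9, 1.1, 4.6]
opening: 0.0355
gripper_force: 10.0
```

arm_command:
  increments:
    - [0,0,0,0,0,0]
    - [0,0,0,0,0,0]
    - [0,0,0,0,0,0]
    - [0,0,-0.05,0,0,0]
    - [0,0,-0.1,0,0,0]
  fingers: -0.1

```text
t: 11.38
tool_pos: [0.5479, -0.0193, 0.2568]
orientation: [-2.901, -1.205, 0.0]
force: [-0.3, 0.1, -0.0]
opening: 0.0514
gripper_force: 0.0
```

arm_command:
  increments:
    - [-0.05,0,-0.08,0,0,0]
    - [-0.15,0,-0.15,0,0,0]
    - [-0.25,0,-0.2,0,0,0]
    - [-0.25,0,-0.2,0,0,0]
    - [-0.25,0,-0.2,0,0,0]

```text
t: 12.0
tool_pos: [0.5128, -0.0547, 0.2966]
orientation: [2.901, 1.204, 0.001]
force: [0.2, -0.3, 0.5]
opening: 0.051
gripper_force: 0.0
```

```bash
python3 - <<'E'
from h import *
w=snap('wrist'); st=read_state(); print(st['t'],st['tool_pos'],st['orientation']); np.save('w7.npy',w,allow_pickle=True); np.save('s7.npy',st,allow_pickle=True)
o=rect(w,[.548,-.0195],.05); sc=snap('scene')['image'][160:235,230:330,::-1]
cv2.imwrite('pics/s7.png',np.hstack([o[:,:,::-1],cv2.resize(sc,(400,400),interpolation=cv2.INTER_CUBIC)]))
E
```

```text
12.05 [ 0.51276402 -0.0545441   0.29617391] [-2.90138423e+00 -1.20457249e+00 -4.67320660e-04]
```

View pics/s7.png

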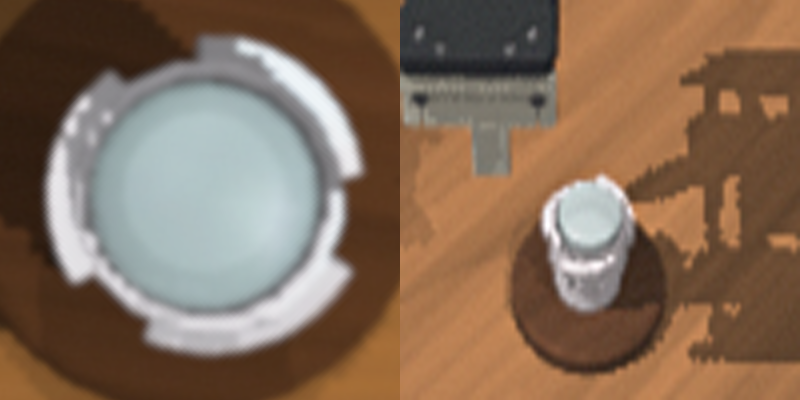

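The orthophoto shows the clear lens sitting flat and centred in the cell, with the ribs and three gaps free. Now for the ring.

arm_command:
  increments:
    - [0.18,-0.22,0,0,0,0]
    - [0.36,-0.45,0,0,0,0]
    - [0.55,-0.68,0,0,0,0]
    - [0.73,-0.9,0,0,0,0]
    - [0.73,-0.9,0,0,0,0]
  fingers: -1

```text
t: 12.72
tool_pos: [0.4873, 0.1796, 0.2957]
orientation: [-2.897, -1.213, 0.001]
force: [-0.2, -0.2, 0.8]
opening: 0.0923
gripper_force: 0.0
```

arm_command:
  increments:
    - [0,-0.1,0,0,0,-0.04]
    - [0,-0.19,0,0,0,-0.09]
    - [0,-0.19,0,0,0,-0.14]
    - [0,-0.19,0,0,0,-0.194]
    - [0,-0.19,0,0,0,-0.194]

```text
t: 13.35
tool_pos: [0.4615, 0.202, 0.2957]
orientation: [-2.408, -2.018, 0.001]
force: [0.7, -0.0, 0.9]
opening: 0.0929
gripper_force: 0.0
```

```bash
python3 - <<'E'
from h import *
w=snap('wrist'); st=read_state(); np.save('w8.npy',w,allow_pickle=True); np.save('s8.npy',st,allow_pickle=True)
M=R.from_rotvec(st['orientation']).as_matrix();print(st['t'],st['tool_pos'],M.round(3).tolist(),st['q'].round(3))
def ringm(w,c0):
    o=rect(w,c0,.0165,half=.045,n=450); s=.09/449
    hsv=cv2.cvtColor(o,cv2.COLOR_RGB2HSV); m=((hsv[...,1]<60)&(hsv[...,2]>120)).astype(np.uint8)
    n,l,stt,ce=cv2.connectedComponentsWithStats(m); i=1+np.argmax(stt[1:,4]); m=(l==i).astype(np.uint8)
    cs,h=cv2.findContours(m,cv2.RETR_CCOMP,cv2.CHAIN_APPROX_NONE)
    for c in cs:
        if len(c)<60: continue
        (x,y),sz,a=cv2.minAreaRect(c); e,r=fitc(c[:,0].astype(float))
        print(len(c),'rect',[c0[0]+(224.5-y)*s,c0[1]+(224.5-x)*s],np.array(sz)*s,a,'circ',[c0[0]+(224.5-e[1])*s,c0[1]+(224.5-e[0])*s],r*s)
    return o
o=ringm(w,np.array([.4615,.203])); cv2.imwrite('pics/ring.png',o[:,:,::-1]); cv2.imwrite('pics/w8.png',w['image'][:,:,::-1])
E
```

```text
13.4 [0.46147463 0.20198377 0.29580498] [[0.178, 0.984, -0.001], [0.984, -0.178, -0.0], [-0.001, -0.0, -1.0]] [ 0.311 -0.05   1.877 -0.     1.316  0.489]
919 rect [np.float64(0.46085258963060277), np.float64(0.20357409069851407)] [0.05875415 0.06327102] 10.007979393005371 circ [np.float64(0.460796924900542), np.float64(0.20367552252864937)] 0.03024515798152066
352 rect [np.float64(0.4608485523385301), np.float64(0.2034509991686169)] [0.02466212 0.02480385] 45.0 circ [np.float64(0.4607046969477646), np.float64(0.20350639199622875)] 0.012374279920800275
```

The ring is centred at (0.4608, 0.2035). Its hole measures 24.7 mm and its rectangle 59 by 63 mm at the flange top's height, all as expected, and the ears point along -10°. Grasping now.

arm_command:
  increments:
    - [0.007,-0.01,0.1,0,0,0]
    - [0.007,-0.01,0.22,0,0,0]
    - [0.007,-0.01,0.36,0,0,0]
    - [0.007,-0.01,0.48,0,0,0]
    - [0.007,-0.01,0.529,0,0,0]

```text
t: 14.02
tool_pos: [0.459, 0.2037, 0.1886]
orientation: [-2.409, -2.015, 0.004]
force: [-0.0, 0.4, -0.1]
opening: 0.0931
gripper_force: 0.0
```

arm_command:
  increments:
    - [0,0,0,0,0,0]
    - [0,0,0,0,0,0]
    - [0,0,0,0,0,0]
    - [0,0,0,0,0,0]
    - [0,0,0,0,0,0]
  fingers: 1
  force: 35

```text
t: 14.65
tool_pos: [0.46, 0.2044, 0.1911]
orientation: [2.406, 2.019, 0.002]
force: [-0.1, -0.1, 3.6]
opening: 0.0616
gripper_force: 35.0
```

arm_command:
  increments:
    - [0,0,-0.05,0,0,0]
    - [0,0,-0.15,0,0,0]
    - [0,0,-0.3,0,0,0]
    - [0,0,-0.45,0,0,0]
    - [0,0,-0.5,0,0,0]

```text
t: 15.28
tool_pos: [0.4602, 0.2045, 0.2928]
orientation: [2.405, 2.019, 0.005]
force: [0.4, 1.0, -1.2]
opening: 0.0619
gripper_force: 35.0
```

arm_command:
  increments:
    - [-0.1,0.04,0,0,0,0]
    - [-0.3,0.13,0,0,0,0]
    - [-0.5,0.22,0,0,0,0]
    - [-0.7,0.315,0,0,0,0]
    - [-0.7,0.315,0,0,0,0]

```text
t: 15.9
tool_pos: [0.4975, 0.0531, 0.2896]
orientation: [-2.41, -2.015, 0.002]
force: [0.3, 0.4, -0.9]
opening: 0.0617
gripper_force: 35.0
```

arm_command:
  increments:
    - [-0.1,0.04,0,0,0,0]
    - [-0.3,0.13,0,0,0,0]
    - [-0.5,0.22,0,0,0,0]
    - [-0.7,0.315,0,0,0,0]
    - [-0.7,0.315,0,0,0,0]

```text
t: 16.52
tool_pos: [0.5353, -0.0948, 0.2897]
orientation: [-2.409, -2.016, 0.001]
force: [-1.6, 0.6, -0.7]
opening: 0.0616
gripper_force: 35.0
```

arm_command:
  increments:
    - [0,0,0,0,0,0]
    - [0,0,0,0,0,0]
    - [0,0,0,0,0,0]
    - [0,0,0,0,0,0]
    - [0,0,0,0,0,0]

```text
t: 17.15
tool_pos: [0.5351, -0.0931, 0.2904]
orientation: [2.406, 2.02, 0.0]
force: [-0.2, 0.5, -1.5]
opening: 0.0616
gripper_force: 35.0
```

```bash
cat > both.py <<'E'
from h import *
w=snap('wrist','w9.png'); st=read_state(); t=st['tool_pos']; M=R.from_rotvec(st['orientation']).as_matrix()
np.save('w9.npy',w,allow_pickle=True); np.save('s9.npy',st,allow_pickle=True)
print(st['t'],t,M.round(3).tolist(),st['opening'],st['force'])
# lens disc and ring hole as circles
zr=t[2]-.1911+.0165; c0=t[:2]
o=rect(w,c0,zr,.045,450); s=.09/449
hsv=cv2.cvtColor(o,cv2.COLOR_RGB2HSV)
L=((hsv[...,1]<60)&(hsv[...,2]>120)).astype(np.uint8)
cs,_=cv2.findContours(L,cv2.RETR_CCOMP,cv2.CHAIN_APPROX_NONE)
for c in cs:
    if len(c)<120: continue
    P=c[:,0].astype(float); e,r=fitc(P); q=np.array([c0[0]+(224.5-e[1])*s,c0[1]+(224.5-e[0])*s,zr])
    print('ring contour',len(c),'r',r*s,np.std(np.hypot(*(P-e).T)-r)*s,'tool',(M.T@(q-t)).round(4))
# cell in the rim plane: lens disc (tinted) at edge height ~.053
c1=np.array([.5485,-.0205]); o=rect(w,c1,.053,.032,400); s=.064/399
hsv=cv2.cvtColor(o,cv2.COLOR_RGB2HSV)
print('sat/hue centre',hsv[200,200],'rim?',hsv[200,75],hsv[70,200])
m=((hsv[...,0]>75)&(hsv[...,0]<110)&(hsv[...,1]>12)).astype(np.uint8); m=cv2.morphologyEx(m,cv2.MORPH_OPEN,np.ones((5,5)))
cs,_=cv2.findContours(m,cv2.RETR_EXTERNAL,cv2.CHAIN_APPROX_NONE); c=max(cs,key=cv2.contourArea); P=c[:,0].astype(float)
e,r=fitc(P)
q=np.array([c1[0]+(199.5-e[1])*s,c1[1]+(199.5-e[0])*s,.053]); print('lens',q,r*s,'tool',M.T@(q-t), np.std(np.hypot(*(P-e).T)-r)*s)
cv2.imwrite('pics/both.png',np.hstack([o[:,:,::-1],cv2.resize(w['image'][:,:,::-1],(400,400),interpolation=cv2.INTER_AREA)]))
E
python3 both.py
```

```text
17.2 [ 0.53512342 -0.09317877  0.29040166] [[0.173, 0.985, 0.0], [0.985, -0.173, -0.0], [-0.0, 0.0, -1.0]] 0.061793606659489846 [ 0.30700268  0.37091431 -0.96553724]
ring contour 930 r 0.029286837550655677 0.0020519557991055554 tool [-0.0003  0.0009  0.1746]
ring contour 361 r 0.012681692681758509 0.00014258711977749563 tool [-0.0007  0.0005  0.1746]
sat/hue centre [ 90  25 193] rim? [135   8 135] [135   5 209]
lens [ 0.54880632 -0.02016364  0.053     ] 0.01835285041921806 tool [0.07428515 0.00080732 0.2374006 ] 9.042375502949396e-05
```

The ring in hand fits at tool (-0.7, 0.5) mm and the lens in the cell at (74.3, 0.8) mm, both with the right radii. So the ring goes 75 mm along tool x, to about (0.5484, -0.0194), which agrees with where the lens went in.

arm_command:
  increments:
    - [0.1,0,0,0,0,0]
    - [0.25,0.001,0,0,0,0]
    - [0.375,0.001,0.05,0,0,0]
    - [0.375,0.001,0.14,0,0,0]
    - [0.375,0.001,0.22,0,0,0]

```text
t: 17.82
tool_pos: [0.548, -0.0192, 0.245]
orientation: [-2.405, -2.02, 0.001]
force: [0.8, -0.5, -0.9]
opening: 0.0617
gripper_force: 35.0
```

arm_command:
  increments:
    - [0,0,0,0,0,0]
    - [0,0,0.008,0,0,0]
    - [0,0,0.016,0,0,0]
    - [0,0,0.024,0,0,0]
    - [0,0,0.03,0,0,0]

```text
t: 18.45
tool_pos: [0.5484, -0.0196, 0.2405]
orientation: [2.406, 2.019, 0.001]
force: [-0.2, 0.1, -0.8]
opening: 0.0619
gripper_force: 35.0
```

arm_command:
  increments:
    - [0,0,0.004,0,0,0]
    - [0,0,0.007,0,0,0]
    - [0,0,0.01,0,0,0]
    - [0,0,0.01,0,0,0]
    - [0,0,0.01,0,0,0]

```text
t: 19.08
tool_pos: [0.5483, -0.0195, 0.2384]
orientation: [2.406, 2.02, 0.0]
force: [0.1, -0.4, -0.5]
opening: 0.0615
gripper_force: 35.0
```

arm_command:
  increments:
    - [0,0,0.004,0,0,0]
    - [0,0,0.008,0,0,0]
    - [0,0,0.012,0,0,0]
    - [0,0,0.015,0,0,0]
    - [0,0,0.015,0,0,0]

```text
t: 19.7
tool_pos: [0.5483, -0.0195, 0.2352]
orientation: [-2.406, -2.02, 0.0]
force: [-0.3, -0.2, -0.6]
opening: 0.062
gripper_force: 35.0
```

arm_command:
  increments:
    - [0,0,0.002,0,0,0]
    - [0,0,0.004,0,0,0]
    - [0,0,0.005,0,0,0]
    - [0,0,0.005,0,0,0]
    - [0,0,0.005,0,0,0]

```text
t: 20.32
tool_pos: [0.5483, -0.0195, 0.2344]
orientation: [2.406, 2.02, 0.0]
force: [0.4, -0.2, -0.8]
opening: 0.0617
gripper_force: 35.0
```

```bash
python3 - <<'E'
from h import *
for _ in range(2):
    snap('wrist'); st=read_state();print(st['t'],st['tool_pos'],st['force'],st['wrist_torque'].round(3),st['q'][5])
E
```

```text
20.375 [ 0.54833979 -0.01950681  0.23438668] [ 0.46213123  0.62996248 -0.44139696] [-0.023 -0.069  0.012] 0.04522426037869434
20.425 [ 0.54832847 -0.01950851  0.23434828] [-0.13132136 -0.35240311 -0.86093708] [-0.016 -0.061  0.078] 0.04521415413449828
```

arm_command:
  increments:
    - [0,0,0.001,0,0,0]
    - [0,0,0.002,0,0,0]
    - [0,0,0.003,0,0,0]
    - [0,0,0.003,0,0,0]
    - [0,0,0.003,0,0,0]

```text
t: 21.05
tool_pos: [0.5483, -0.0195, 0.2337]
orientation: [-2.406, -2.02, -0.0]
force: [0.8, -0.4, -1.1]
opening: 0.0617
gripper_force: 35.0
```

arm_command:
  increments:
    - [0,0,0.001,0,0,0]
    - [0,0,0.002,0,0,0]
    - [0,0,0.003,0,0,0]
    - [0,0,0.003,0,0,0]
    - [0,0,0.003,0,0,0]

```text
t: 21.68
tool_pos: [0.5483, -0.0195, 0.2332]
orientation: [2.406, 2.02, 0.0]
force: [0.3, 0.2, -1.0]
opening: 0.0616
gripper_force: 35.0
```

arm_command:
  increments:
    - [0,0,0.001,0,0,0]
    - [0,0,0.002,0,0,0]
    - [0,0,0.003,0,0,0]
    - [0,0,0.003,0,0,0]
    - [0,0,0.003,0,0,0]

```text
t: 22.3
tool_pos: [0.5484, -0.0195, 0.2328]
orientation: [2.406, 2.02, 0.0]
force: [-2.1, 0.3, 4.2]
opening: 0.0618
gripper_force: 35.0
```

arm_command:
  increments:
    - [0,0,0.001,0,0,0]
    - [0,0,0.002,0,0,0]
    - [0,0,0.003,0,0,0]
    - [0,0,0.003,0,0,0]
    - [0,0,0.003,0,0,0]

```text
t: 22.92
tool_pos: [0.5484, -0.0195, 0.2328]
orientation: [2.406, 2.02, 0.0]
force: [-6.2, 0.1, 10.8]
opening: 0.0618
gripper_force: 35.0
```

Contact on the lens came at TCP z 0.233, so the ring's origin is 8.2 mm below the rim, within 7 to 9.5 mm. I'll ease the load and begin turning clockwise.

arm_command:
  increments:
    - [0,-0.001,-0.002,0,0,0]
    - [0,-0.001,-0.004,0,0,0]
    - [0,-0.001,-0.004,0,0,0]
    - [0,-0.001,-0.004,0,0,0]
    - [0,-0.001,-0.004,0,0,0]

```text
t: 23.55
tool_pos: [0.5483, -0.0195, 0.2328]
orientation: [2.406, 2.019, 0.001]
force: [-0.4, 0.4, 4.1]
opening: 0.0616
gripper_force: 35.0
```

arm_command:
  increments:
    - [0,0,0,0,0,0.015]
    - [0,0,0,0,0,0.03]
    - [0,0,0,0,0,0.045]
    - [0,0,0,0,0,0.06]
    - [0,0,0,0,0,0.06]

```text
t: 24.18
tool_pos: [0.5483, -0.0195, 0.2328]
orientation: [2.585, 1.785, 0.001]
force: [1.4, -0.4, 3.7]
opening: 0.0617
gripper_force: 35.0
```

```bash
cat > st.py <<'E'
from h import *
F=[];T=[]
for _ in range(4): snap('wrist'); st=read_state(); F.append(st['force']);T.append(st['wrist_torque'])
M=R.from_rotvec(st['orientation']).as_matrix()
print(st['t'],st['tool_pos'].round(4),'F',np.mean(F,0).round(1),'T',np.mean(T,0).round(3),'yaw',np.arctan2(M[1,0],M[0,0]).round(4),'q6',st['q'][5].round(3),st['joint_torque'][5].round(3))
E
python3 st.py
```

```text
24.375 [ 0.5482 -0.0195  0.2328] F [0.3 0.8 2.8] T [-0.002 -0.169 -0.03 ] yaw 1.2088 q6 0.233 -0.028
```

arm_command:
  increments:
    - [0,0,0,0,0,0.015]
    - [0,0,0,0,0,0.03]
    - [0,0,0,0,0,0.045]
    - [0,0,0,0,0,0.06]
    - [0,0,0,0,0,0.06]

```text
t: 25.0
tool_pos: [0.5482, -0.0195, 0.2328]
orientation: [2.742, 1.534, 0.0]
force: [0.1, -0.2, 3.5]
opening: 0.0618
gripper_force: 35.0
```

```bash
python3 st.py
```

```text
25.2 [ 0.5482 -0.0195  0.2328] F [-0.4  0.4  4. ] T [ 0.056 -0.12  -0.037] yaw 1.0204 q6 0.421 -0.038
```

arm_command:
  increments:
    - [0,0,0,0,0,0.01]
    - [0,0,0,0,0,0.02]
    - [0,0,0,0,0,0.03]
    - [0,0,0,0,0,0.03]
    - [0,0,0,0,0,0.03]

```text
t: 25.82
tool_pos: [0.5482, -0.0195, 0.2328]
orientation: [2.811, 1.402, 0.0]
force: [0.8, 1.3, 4.0]
opening: 0.0618
gripper_force: 35.0
```

```bash
python3 st.py
```

```text
26.025 [ 0.5482 -0.0195  0.2328] F [-0.3 -0.1  4.6] T [-0.06  -0.059 -0.069] yaw 0.9254 q6 0.516 -0.054
```

arm_command:
  increments:
    - [0,0,0,0,0,0.01]
    - [0,0,0,0,0,0.02]
    - [0,0,0,0,0,0.02]
    - [0,0,0,0,0,0.02]
    - [0,0,0,0,0,0.02]

```text
t: 26.65
tool_pos: [0.5482, -0.0195, 0.2328]
orientation: [2.855, 1.311, 0.0]
force: [-0.2, -0.4, 5.1]
opening: 0.0617
gripper_force: 35.0
```

```bash
python3 st.py
```

```text
26.85 [ 0.5482 -0.0195  0.2328] F [-0.2  0.3  4.9] T [-0.024 -0.038 -0.061] yaw 0.8611 q6 0.581 -0.059
```

arm_command:
  increments:
    - [0,0,0,0,0,0.01]
    - [0,0,0,0,0,0.02]
    - [0,0,0,0,0,0.02]
    - [0,0,0,0,0,0.02]
    - [0,0,0,0,0,0.02]

```text
t: 27.48
tool_pos: [0.5482, -0.0195, 0.2328]
orientation: [2.895, 1.221, 0.0]
force: [-0.6, 0.5, 5.5]
opening: 0.0615
gripper_force: 35.0
```

```bash
python3 st.py
```

```text
27.675 [ 0.5482 -0.0195  0.2328] F [-0.3 -0.1  5.3] T [-0.027 -0.031 -0.042] yaw 0.7983 q6 0.643 -0.059
```

arm_command:
  increments:
    - [0,0,0,0,0,0.01]
    - [0,0,0,0,0,0.02]
    - [0,0,0,0,0,0.02]
    - [0,0,0,0,0,0.02]
    - [0,0,0,0,0,0.02]

```text
t: 28.3
tool_pos: [0.5482, -0.0195, 0.2328]
orientation: [2.931, 1.129, 0.0]
force: [0.1, 0.6, 5.2]
opening: 0.0617
gripper_force: 35.0
```

```bash
python3 st.py
```

```text
28.5 [ 0.5482 -0.0195  0.2328] F [ 0.1 -0.2  5.5] T [-0.05  -0.027 -0.063] yaw 0.7355 q6 0.706 -0.058
```

arm_command:
  increments:
    - [0,0,0,0,0,0.01]
    - [0,0,0,0,0,0.015]
    - [0,0,0,0,0,0.015]
    - [0,0,0,0,0,0.015]
    - [0,0,0,0,0,0.015]

```text
t: 29.12
tool_pos: [0.5482, -0.0195, 0.2328]
orientation: [2.957, 1.06, 0.0]
force: [0.1, 0.5, 5.4]
opening: 0.0617
gripper_force: 35.0
```

```bash
python3 st.py
```

```text
29.325 [ 0.5482 -0.0195  0.2328] F [0.2 0.1 4.9] T [-0.031 -0.017  0.007] yaw 0.6884 q6 0.753 -0.006
```

arm_command:
  increments:
    - [0,0,0,0,0,0.01]
    - [0,0,0,0,0,0.015]
    - [0,0,0,0,0,0.015]
    - [0,0,0,0,0,0.015]
    - [0,0,0,0,0,0.015]

```text
t: 29.95
tool_pos: [0.5482, -0.0195, 0.2328]
orientation: [2.981, 0.99, 0.0]
force: [0.8, 0.4, 5.1]
opening: 0.0614
gripper_force: 35.0
```

```bash
python3 st.py
```

```text
30.15 [ 0.5482 -0.0195  0.2328] F [0.1 0.4 5.2] T [-0.014 -0.014 -0.018] yaw 0.6412 q6 0.801 -0.006
```

arm_command:
  increments:
    - [0,0,0,0,0,0.01]
    - [0,0,0,0,0,0.015]
    - [0,0,0,0,0,0.015]
    - [0,0,0,0,0,0.015]
    - [0,0,0,0,0,0.015]

```text
t: 30.78
tool_pos: [0.5482, -0.0195, 0.2328]
orientation: [3.004, 0.92, 0.0]
force: [-0.2, -0.6, 4.9]
opening: 0.0617
gripper_force: 35.0
```

```bash
python3 st.py
```

```text
30.975 [ 0.5482 -0.0195  0.2328] F [0.  0.6 5.1] T [-0.055  0.001  0.044] yaw 0.5942 q6 0.848 0.04
```

arm_command:
  increments:
    - [0,0,0,0,0,0.01]
    - [0,0,0,0,0,0.01]
    - [0,0,0,0,0,0.01]
    - [0,0,0,0,0,0.01]
    - [0,0,0,0,0,0.01]

```text
t: 31.6
tool_pos: [0.5481, -0.0195, 0.2328]
orientation: [3.018, 0.872, -0.0]
force: [-0.4, -0.6, 5.4]
opening: 0.0617
gripper_force: 35.0
```

```bash
python3 st.py
```

```text
31.8 [ 0.5481 -0.0195  0.2328] F [-0.4 -0.6  5.6] T [-0.088  0.007  0.085] yaw 0.5628 q6 0.879 0.092
```

arm_command:
  increments:
    - [0,0,0,0,0,0.01]
    - [0,0,0,0,0,0.01]
    - [0,0,0,0,0,0.01]
    - [0,0,0,0,0,0.01]
    - [0,0,0,0,0,0.01]

```text
t: 32.42
tool_pos: [0.5481, -0.0195, 0.2328]
orientation: [3.031, 0.825, -0.0]
force: [-0.4, 1.0, 4.6]
opening: 0.0613
gripper_force: 35.0
```

```bash
python3 st.py
```

```text
32.625 [ 0.5481 -0.0195  0.2328] F [-0.  -1.2  5.3] T [-0.186  0.039  0.215] yaw 0.5316 q6 0.91 0.228
```

The torque has climbed from about 0 to 0.04, 0.09 and now 0.22 N m, starting about 0.85 rad from mid gap. That is about 0.2 N m more than before, the middle of the snug band. I'll stop here, release and lift off.

arm_command:
  increments:
    - [0,0,0,0,0,0]
    - [0,0,0,0,0,0]
    - [0,0,0,0,0,0]
    - [0,0,0,0,0,0]
    - [0,0,-0.02,0,0,0]
  fingers: -1

```text
t: 33.25
tool_pos: [0.5479, -0.0195, 0.2365]
orientation: [-3.031, -0.827, 0.001]
force: [0.8, 1.1, -0.6]
opening: 0.093
gripper_force: 0.0
```

arm_command:
  increments:
    - [0,0,-0.1,0,0,0]
    - [0,0,-0.2,0,0,0]
    - [-0.1,0,-0.35,0,0,0]
    - [-0.2,0,-0.45,0,0,0]
    - [-0.2,0,-0.45,0,0,0]

```text
t: 33.88
tool_pos: [0.5139, -0.0403, 0.329]
orientation: [3.029, 0.825, 0.006]
force: [0.4, -0.4, -0.4]
opening: 0.0931
gripper_force: 0.0
```

```bash
python3 - <<'E'
from h import *
w=snap('wrist'); st=read_state(); print(st['t'],st['tool_pos'],st['force'],st['opening'])
c0=np.array([.548,-.0195]); z=.0418-.0005+.0165
o=rect(w,c0,z,.045,450); s=.09/449
hsv=cv2.cvtColor(o,cv2.COLOR_RGB2HSV); m=((hsv[...,1]<60)&(hsv[...,2]>120)).astype(np.uint8)
cs,h=cv2.findContours(m,cv2.RETR_CCOMP,cv2.CHAIN_APPROX_NONE)
for c in cs:
    if len(c)<120: continue
    (x,y),sz,a=cv2.minAreaRect(c); e,r=fitc(c[:,0].astype(float))
    print(len(c),np.array(sz)*s,a,[c0[0]+(224.5-e[1])*s,c0[1]+(224.5-e[0])*s],r*s)
sc=snap('scene')['image'][150:240,220:340,::-1]
cv2.imwrite('pics/fin.png',np.hstack([cv2.resize(o[:,:,::-1],(380,380)),cv2.resize(sc,(420,380),interpolation=cv2.INTER_CUBIC)]))
E
```

```text
33.925 [ 0.51392697 -0.03995405  0.32760626] [ 0.87858547  0.05970189 -0.94910436] 0.0927468572699273
911 [0.05859978 0.06305117] 59.534454345703125 [np.float64(0.5484273356605198), np.float64(-0.020773656520836438)] 0.030112406350838762
```

View pics/fin.png

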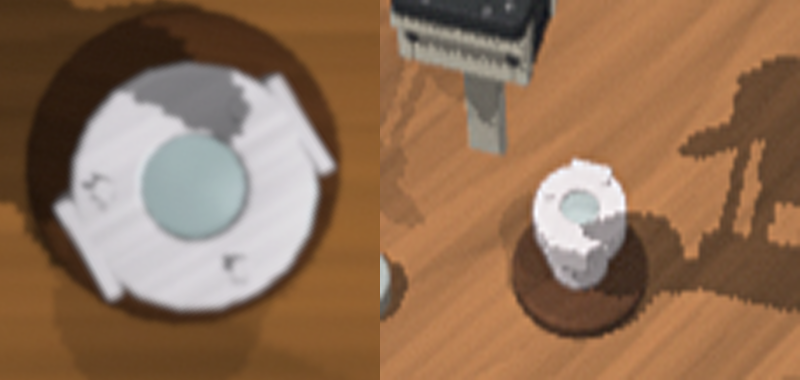

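The final picture shows the ring level on the cell with the lens in its hole. The ears are at 59.5°, exactly where the turn ended, and the gripper is clear. Handing in.

```bash
python3 -c "
from plant import *
print(close_job())"
```

```text
the job is handed in; nothing more can be done
None
```

The lens lies flat in the cell and the ring is screwed down clockwise by about 0.87 rad until turning took about 0.2 N m more than before; the gripper is clear and the job was handed in at about 34 s, with no verdict returned.

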